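Tote up the capped jars and hang the batch tag

ROBOT

A 6-joint arm with a two-finger parallel gripper is mounted at the origin on the work surface. World frame = base frame: x ahead of the robot, y to its left, z up, the work surface at z = 0. Lengths are in m, angles in degrees, forces in N, time in s.
With the tool pointing down it reaches from about 0.35 to 0.875 m from the base axis. Payload 4.2 kg.
Tool frame: the origin (TCP) lies midway between the tips of the shut fingers; the grasp point (between the pads) lies 19 mm behind it; z points along the fingers, y is the line along which they close (so a half turn about z gives the same grasp; the last joint's range is limited). The gripper opens to 87 mm and grips with 3 to 60 N. Pads are 19 mm wide; open, the fingers measure 117 mm over their backs; the gripper's body (75 mm by 190 mm) begins 51 mm behind the grasp point.
Start: joints at [86.093, 22.042, 0.453, 0, -68.411, -14.817], TCP at [0.201, 0.592, 0.223] pointing down, gripper open.
Joint ranges: [-179.83, 179.83], [-69.29, 118.12], [-61.27, 80.66], [-181.25, 117.63], [-171.15, -9.14], [-177.46, 177.46]. Speed limits (degrees/s): [159.86, 159.86, 180, 180, 180, 180].

INTERFACE

Orientations are given as a 3x3 rotation matrix whose columns are the frame's x, y, z axes.
In Python, from station import * gives the robot as it stands.
- The arm moves only by the tool move_arm, never from a script. Its argument "targets" is text: rows parted by semicolons, each of 4 numbers parted by spaces: the shift along the world's x, y, z in units of 25 mm (1.0 is 25 mm), then the turn about the world's z in units of 5 degrees (1.0 is 5 degrees). In form: tx ty tz spin; .... A call has 1 to 10 rows; each row shifts and turns the commanded pose from where the row before left it; what a row does not reach is not made up. A row lasts 1/12 s, in which the tool goes at most 41.7 mm and 7.16 degrees, less where a joint would pass 70% of its speed; a pose out of reach is approached as far as the arm can. A call is refused whole if a number of a shift passes 1 or a number of a turn 1, either way. A call with a gripper value outside its range is refused whole. "gripper" is the finger opening in mm, from 0 to 87, set as the call begins (left out, the last holds). The fingers move at their own pace and stop on an object; the grip force is fixed at half the most. Time passes only in rows, so rows that do not move let the fingers close. It gives the time, the measured TCP pose, the force, the opening and the grip force at its end, in the units of the state.
- sense(): the state, without advancing time (a new reading comes with each control period).
- capture(name): name is "side" or "top" or "wrist"; returns a dict with "image" (400x640x3 uint8, blue, green, red), "fx", "fy", "cx", "cy" (pixels), "D" ([k1, k2, p1, p2, k3] as OpenCV has them; the pictures are not rectified), "world_from_camera" (4x4, takes a point from camera to world coordinates); the wrist camera has in their place "hand_eye" (4x4, takes a point from camera to tool coordinates, whose origin is the TCP and whose axes are the flange's). Camera axes: x right, y up, looking along -z (the intrinsics and any distortion apply to the point x, -y, -z); pixel columns grow to the right and rows downward; lengths in m; the calibration is good to about 2 mm. A picture is of the moment at which its call begins: read the wrist's pose just before it. There is no depth.
- finish_job(): hands the job in; it is judged then, once.
The state is a dict: "time_s": time; "joints": joint angles; "joint_velocities": joint speeds; "effort": joint torques, N m; "tcp_pos": TCP position; "ee_rot": TCP orientation; "wrist_force": force on the tool from outside, world axes, zero at the start; "moment": the same for the moment, N m; "gripper_width": opening from 0.0 (shut) to 1.0 (fully open); "gripper_force": force on a finger pad.
Only numpy, scipy, OpenCV 4.12 (cv2) and the standard library are available. Lean on these libraries where they do the work, as an engineer would, in place of code of your own. Each camera call takes 0.05 s, during which the arm holds its last target. There are 200 camera calls.

TASK

The capping machine has finished a batch: take the two capped jars out of its catch tray and stand them upright in the grey tote, leaving the jar that has no cap standing in the tray. Then mark the batch as complete: take the tall metal tag with the round eye out of the slotted holder and hang it by its eye on the tote's peg. Leave the blank plate in the holder, and knock nothing over.

Things in the scene. Friction and masses are not known exactly. Their poses are not given: they have to be found in the camera images.
- capper: White and grey bench capping machine with its open steel catch tray, one fixed unit. Origin: under the centre of the tray, on the bench; z up. Tray 160 (x) x 180 (y) x 22 mm high, walls 4 mm, floor 4 mm thick. The machine stands on the tray's +y side from y = 140 to 360 mm, x -120 to 120 mm, 238 mm high.
- jar_a: Capped jar, upright in the tray: amber body 38 mm across and 46 mm high, white cap 40 mm across on top, 62 mm high in all, 90 g. Origin: centre of its underside; z up.
- jar_b: The other capped jar, the same as jar_a.
- open_jar: Jar without a cap, upright in the tray: amber, open neck, 38 mm across, 48 mm high. Origin: centre of its underside. It stays in the tray.
- tote: Fixed open grey tote, 140 (x) x 210 (y) x 60 mm high, walls and floor 4 mm thick. Origin: centre of its underside, on the bench; z up. On its +x side a steel strip 24 mm wide rises to 138 mm above the bench (x = 70 to 78 mm, y = 0) and carries the tag peg.
- peg (a point): Point on the axis of the tote's peg, midway along its straight part, 132 mm above the bench; axes as the tote's. The peg is a level steel rod 8 mm thick along the tote's +x: straight from the strip (x = -25 mm from this point) to x = +25 mm, then bent up and out; its tip reaches x = +37 mm, z = +14 mm.
- holder: Fixed black slotted block, 150 (x) x 70 (y) x 34 mm high, with two slots 10 mm (x) by 54 mm (y), 28 mm deep (floors 6 mm above the bench), at x = -45 and +45 mm. Origin: centre of its underside. One slot holds the tag, the other the blank plate; which is which varies.
- tag: Aluminium tag plate with a round eye, standing upright in a slot: 8 mm thick (its x), 50 mm wide (y), 140 mm high (z), 80 g. Origin: centre of its lower edge. Eye 24 mm across through the thickness, centred 92 mm above the lower edge; 36 mm of solid plate above the eye to grip across its 8 mm.
- eye (a point): Centre of the tag's eye, axes as the tag's (x through the eye).
- blank: Blank aluminium plate without an eye in the other slot, 8 x 50 x 90 mm high. Origin: centre of its lower edge. It stays in the holder.
- wash_bottle: White plastic bottle with an orange cap, 68 mm across, 170 mm high, loose on the bench. Origin: centre of its underside.
- beaker: Glass beaker, 68 mm across, 85 mm high, loose on the bench. Origin: centre of its underside.
Things that resemble listed ones, but are neither listed nor needed, are in the scene too. What is shaped like the tag but purple or yellow is not meant.

How it is judged:
By the outcome, as a careful person would: the job done as asked, in the order asked, and still so for the second after the job is handed in, with the robot touching nothing.
It also fails if it takes over 72 s, if anything falls off the work surface, if the arm or the gripper's body presses on something with over 40 N, if the wrist force passes 120 N, or if a joint passes its speed limit or range.

## Working session

There is one attempt and no reset: what is moved stays moved. The work goes in short steps, Python scripts to look and compute and a tool call to move; the robot and the scene stay as the last step left them, time stands still between calls to the robot, and variables do not carry over. Pictures are saved under pics/ and viewed, at most 10 in all, crops included, and the job is handed in when it is done.

Besides the shell and the picture viewer there is one more tool, called as a command line: name --argument value ..., lists and objects as JSON in quotes. move_arm: Moves the arm, as the interface text tells. Its arguments: {"type":"object","properties":{"targets":{"type":"string"},"gripper":{"type":"number"}},"required":["targets"]}

```bash
mkdir -p pics
cat > h.py <<'E'
from station import *
import numpy as np, cv2
def snap(n,f=None):
    s=sense(); c=capture(n)
    if f: cv2.imwrite('pics/'+f+'.png',c['image'])
    if n=='wrist':
        T=np.eye(4);T[:3,:3]=np.array(s['ee_rot']);T[:3,3]=s['tcp_pos']
        c['world_from_camera']=T@np.array(c['hand_eye'])
    return c
def ray(c,uv):
    K=np.array([[c['fx'],0,c['cx']],[0,c['fy'],c['cy']],[0,0,1.]])
    p=cv2.undistortPoints(np.array([[uv]],float),K,np.array(c['D'],float))[0,0]
    T=np.array(c['world_from_camera']); d=T[:3,:3]@np.array([p[0],-p[1],-1.])
    return T[:3,3],d/np.linalg.norm(d)
def onz(c,uv,z):
    o,d=ray(c,uv); return o+d*(z-o[2])/d[2]
def tri(*cu):
    A=np.zeros((3,3));b=np.zeros(3);R=[ray(c,u) for c,u in cu]
    for o,d in R:
        P=np.eye(3)-np.outer(d,d);A+=P;b+=P@o
    x=np.linalg.solve(A,b)
    return x,[np.linalg.norm((np.eye(3)-np.outer(d,d))@(x-o)) for o,d in R]
def proj(c,X):
    T=np.linalg.inv(np.array(c['world_from_camera']));p=T[:3,:3]@np.array(X)+T[:3,3]
    K=np.array([[c['fx'],0,c['cx']],[0,c['fy'],c['cy']],[0,0,1.]])
    return cv2.projectPoints(np.array([[p[0],-p[1],-p[2]]]),np.zeros(3),np.zeros(3),K,np.array(c['D'],float))[0].ravel()
E
python3 - <<'E'
from h import *
import pickle
cs={n:snap(n,n+'0') for n in('top','side','wrist')}
pickle.dump(cs,open('c0.pkl','wb'))
for n in cs: print(n,np.round(cs[n]['world_from_camera'],3).tolist(),cs[n]['fx'])
s=sense();print(s['time_s'],np.round(s['ee_rot'],3).tolist())
cv2.imwrite('pics/ts.png',np.vstack([cs['top']['image'][:300] if 0 else cs['top']['image']]))
E
```

```text
top [[0.016, 0.986, -0.164, 0.448], [-1.0, 0.02, 0.022, 0.032], [0.025, 0.164, 0.986, 1.264], [0.0, 0.0, 0.0, 1.0]] 504.4761165854955
side [[0.892, 0.338, -0.3, 0.346], [-0.452, 0.679, -0.579, -0.504], [0.008, 0.652, 0.758, 0.795], [0.0, 0.0, 0.0, 1.0]] 406.85558454406237
wrist [[-0.321, 0.918, 0.233, 0.265], [-0.947, -0.312, -0.077, 0.571], [0.002, -0.245, 0.969, 0.383], [0.0, 0.0, 0.0, 1.0]] 310.9458624138092
0.15 [[0.947, -0.321, -0.0], [-0.321, -0.947, -0.002], [0.0, 0.002, -1.0]]
```

View pics/top0.png

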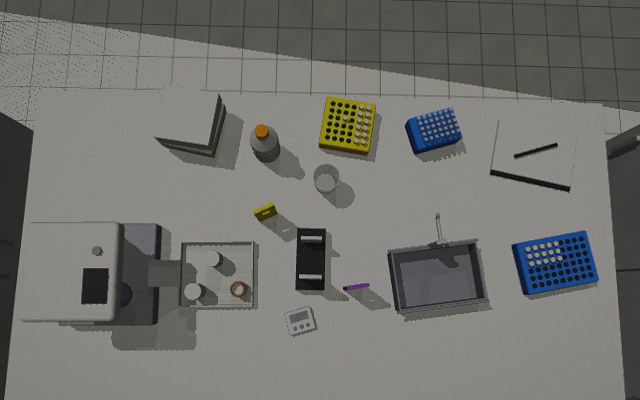

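View pics/side0.png

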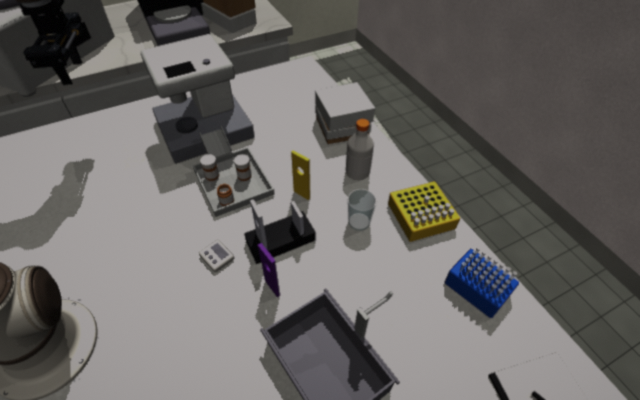

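Top view: capped jars at (214,259) and (194,291), open jar at (239,289), holder at (311,259) with plates at (311,240) and (311,277), tote at (437,275), peg at (437,228). Three things are tag-shaped: the purple one at top (356,287) and the yellow one at top (265,212), both excluded by colour, and the grey plate at side (258,220). That grey plate looks taller than the one at side (297,215). I'll confirm with an enlarged crop.

Run:
```python
import pickle,cv2,numpy as np
cs=pickle.load(open('c0.pkl','rb'))
s=cs['side']['image'];t=cs['top']['image']
a=cv2.resize(s[140:290,190:330],None,fx=3,fy=4*0.75,interpolation=cv2.INTER_CUBIC) 
b=cv2.resize(t[200:320,170:340],None,fx=2.2,fy=2.2,interpolation=cv2.INTER_CUBIC)
d=cv2.resize(t[200:320,370:500],None,fx=2.2,fy=2.2,interpolation=cv2.INTER_CUBIC)
o=np.zeros((600,800,3),np.uint8);o[:450,:420]=a;o[:264,424:798]=b;o[270:534,424:710]=d
o=cv2.convertScaleAbs(o,alpha=1.3);cv2.imwrite('pics/crop1.png',o)
```

```text
(no output)
```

View pics/crop1.png

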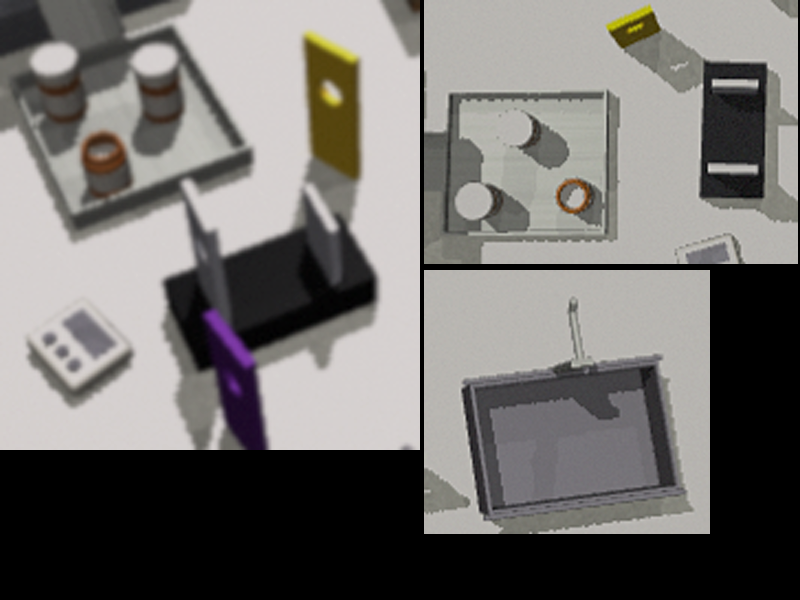

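The crop confirms that the plate nearer the robot is the tag. It is taller, grey, and has a round eye, at top (311,277) and side (258,220). The far plate is the blank. Next I'll measure.

Run:
```python
import pickle
from h import *
cs=pickle.load(open('c0.pkl','rb'))
t=cs['top'];s=cs['side']
def blobs(c,roi,f,mn=15):
    x0,y0,x1,y1=roi;im=c['image'][y0:y1,x0:x1].astype(int)
    m=f(im).astype(np.uint8)
    n,l,st,ce=cv2.connectedComponentsWithStats(m)
    out=[]
    for i in range(1,n):
        if st[i,4]>=mn:
            k=(l==i).astype(np.uint8);ct=max(cv2.findContours(k,0,2)[0],key=cv2.contourArea)
            out.append((np.round(ce[i]+[x0,y0],1).tolist(),st[i].tolist(),[np.round(v,1).tolist() if np.ndim(v) else round(v,1) for v in cv2.minAreaRect((ct+[x0,y0]).astype(np.float32))],int(st[i,4])))
    return out
for r in [(180,240,260,310)]:
    for thr in(195,205,215): print('cap top',thr,[(b[0],b[1][2:]) for b in blobs(t,r,lambda i:i.min(2)>thr)])
print('patch cap',t['image'][259,205:232].mean(1).astype(int),t['image'][291,184:212].mean(1).astype(int))
print('side cap',[ (th,[(b[0],b[1]) for b in blobs(s,(195,145,260,205),lambda i:i.min(2)>th)]) for th in(150,170,185)])
print('open',blobs(t,(225,275,255,305),lambda i:(i[...,2]-i[...,0])>60))
print('holder',blobs(t,(290,220,335,300),lambda i:i.max(2)<60))
print('plates',blobs(t,(298,230,324,288),lambda i:i.min(2)>110))
print('purple',blobs(t,(340,275,375,300),lambda i:(i[...,0]-i[...,1])>40))
# wrist view overlay
w=cs['wrist'];cv2.imwrite('pics/w0.png',w['image'])
for p in [(.55,.27,.066),(.65,.0,.1)]: print(proj(w,p),proj(s,p),proj(t,p))
```

```text
cap top 195 []
cap top 205 []
cap top 215 []
patch cap [138 140 137 137 138 138 139 139 138 139 139 140 139 145  64  26  56  41
  65  80  81  78  97  95 136 138 135] [128 139 139 138 138 137 138 137 140 137 138 138 137 137 140 140 131  69
  31  54  46  36  70  73  74  71  70  80]
side cap [(150, [([255.5, 151.7], [54, 0, 11, 20, 128]), ([207.3, 159.3], [6, 11, 13, 8, 82]), ([241.0, 159.4], [40, 11, 13, 8, 84]), ([198.1, 196.9], [0, 39, 10, 21, 122])]), (170, []), (185, [])]
open [([236.0, 289.0], [5, 7, 14, 15, 46], [[236.5, 289.0], [14.0, 13.0], 90.0], 46)]
holder [([310.2, 259.0], [5, 8, 31, 62, 1551], [[310.1, 258.8], [29.0, 61.1], 1.2], 1551)]
plates [([310.8, 237.2], [3, 6, 21, 4, 61], [[311.0, 237.1], [20.1, 2.8], 3.2], 61), ([310.0, 276.0], [1, 45, 23, 4, 69], [[310.0, 276.5], [3.0, 22.0], 90.0], 69)]
purple [([357.7, 286.3], [7, 8, 23, 7, 82], [[357.9, 286.2], [3.6, 22.4], 80.5], 82)]
[ 611.9404769  -459.29514197] [253.66489778 153.08920317] [208.90393335 242.3243881 ]
[ 1570.73776292 -1608.31323286] [337.02114232 202.30205116] [323.92900226 200.51455619]
```

View pics/wrist0.png

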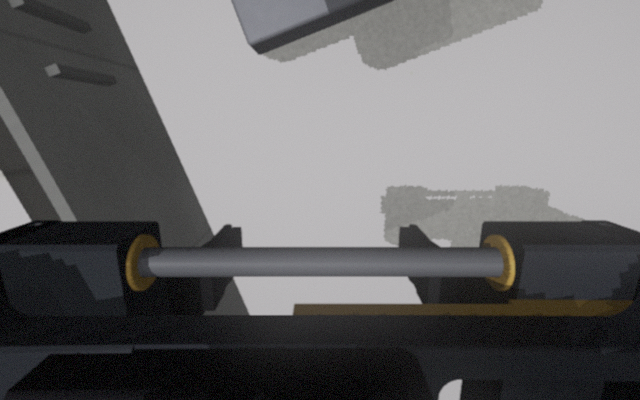

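The wrist view shows bare bench with the fingers along the bottom edge. The capper is just out of frame, so I'll work out rough positions and move the wrist camera over the tray.

Run:
```python
import pickle
from h import *
cs=pickle.load(open('c0.pkl','rb'));t=cs['top'];s=cs['side']
for n,a,b in [('jar1',(212,258.5),(241,160.5)),('jar2',(193.5,291),(207.5,160.5)),('tagtop',(310,276.5),(190+205/3-4,140+190/3+4)),('peg tip',(436.5,214),(391,293))]:
    print(n,tri((t,a),(s,b)), onz(t,a,.066).round(3),onz(s,b,.066).round(3))
for p in [(160,325),(181,308),(256,308),(181,243),(256,243)]: print(p,onz(t,p,.022).round(3))
for p in [(310.1,258.8)]: print('holder',onz(t,p,.034).round(3))
for p in [(389,248),(482,241),(487,301),(396,311)]: print('tote',onz(t,p,.06).round(3))
```

```text
jar1 (array([0.51190291, 0.26138436, 0.06308236]), [np.float64(0.00026416791986163943), np.float64(0.0002641679198617688)]) [0.512 0.261 0.066] [0.511 0.258 0.066]
jar2 (array([0.43507602, 0.30096306, 0.06210036]), [np.float64(0.0007037749716449401), np.float64(0.0007037749716449165)]) [0.436 0.3   0.066] [0.434 0.297 0.066]
tagtop (array([0.47124429, 0.02949662, 0.14739471]), [np.float64(0.0009349168222451648), np.float64(0.0009349168222451849)]) [0.474 0.029 0.066] [0.486 0.097 0.066]
peg tip (array([ 0.61848378, -0.25594587,  0.13670173]), [np.float64(0.0008910328010437661), np.float64(0.0008910328010436524)]) [ 0.628 -0.274  0.066] [ 0.649 -0.23   0.066]
(160, 325) [0.354 0.385 0.022]
(181, 308) [0.395 0.338 0.022]
(256, 308) [0.397 0.158 0.022]
(181, 243) [0.551 0.347 0.022]
(256, 243) [0.554 0.163 0.022]
holder [0.517 0.03  0.034]
tote [ 0.545 -0.159  0.06 ]
tote [ 0.565 -0.384  0.06 ]
tote [ 0.423 -0.391  0.06 ]
tote [ 0.397 -0.174  0.06 ]
```

move_arm --targets "0 -1 0.5 0; 0 -1 0.5 0; 0 -1 0.5 0; 0 -1 0.5 0; 0 -1 0.5 0; 0.5 -1 0.5 0; 0.5 -1 0 0; 0.5 -1 0 0; 1 -1 0 0; 1 -1 0 0" --gripper 62

```text
time_s: 0.98
tcp_pos: [0.2882, 0.3405, 0.2978]
ee_rot: [[0.948, -0.319, 0.0], [-0.319, -0.948, 0.001], [-0.0, -0.001, -1.0]]
wrist_force: [0.3, 0.5, -0.3]
gripper_width: 0.711
gripper_force: 0.0
```

move_arm --targets "1 -1 0 0; 1 -1 0 0; 0.5 -1 0 0; 0 -1 0 0; 0 0 0 0; 0 0 0 0"

```text
time_s: 1.48
tcp_pos: [0.3507, 0.2408, 0.2976]
ee_rot: [[0.946, -0.323, 0.0], [-0.323, -0.946, 0.0], [-0.0, -0.001, -1.0]]
wrist_force: [-1.0, 0.8, 0.1]
gripper_width: 0.714
gripper_force: 0.0
```

Run:
```python
from h import *
import pickle
s=sense();print(s['time_s'],np.round(s['tcp_pos'],4),np.round(s['ee_rot'],3).tolist(),s['joints'])
c=snap('wrist','w1');pickle.dump(c,open('w1.pkl','wb'))
for p in [(.512,.261,.062),(.435,.30,.062),(.471,.029,.146)]: print(proj(c,p))
```

```text
1.4833 [0.3507 0.2408 0.2976] [[0.946, -0.323, 0.0], [-0.323, -0.946, 0.0], [-0.0, -0.001, -1.0]] [ 5.65374757e+01 -9.99029733e-01 -1.77091729e+01 -9.90554741e-03
 -7.32625188e+01  1.46200989e+01]
[259.91178842  50.03503505]
[253.59960591 125.02789768]
[505.09055965 -16.38885105]
```

View pics/w1.png

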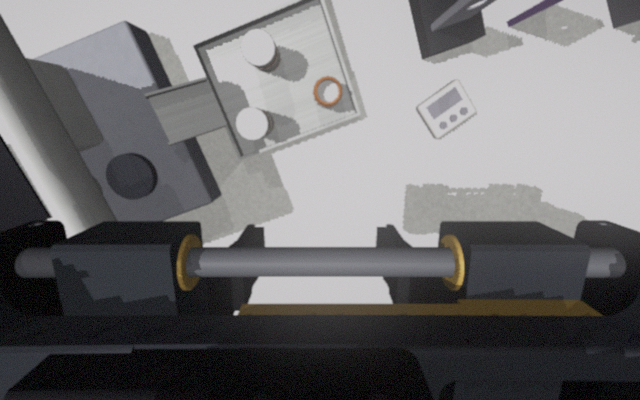

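The wrist view shows the caps at about (258,49) and (252,124) and the open jar at (328,92), within 1–2 px of my prediction. I'll fit circles to refine the positions.

Run:
```python
from h import *
import pickle
c=pickle.load(open('w1.pkl','rb'));cs=pickle.load(open('c0.pkl','rb'));t=cs['top'];s=cs['side']
g=cv2.cvtColor(c['image'],6)
h=cv2.HoughCircles(cv2.GaussianBlur(g[10:160,200:360],(3,3),0),3,1.5,30,param1=120,param2=.6,minRadius=12,maxRadius=24)
print(h+[200,10,0] if h is not None else None)
for n,w,a,b in [('j1',(258,49),(212,258.5),(241,160.5)),('j2',(252.5,124),(193.5,291),(207.5,160.5))]:
    x,e=tri((c,w),(t,a),(s,b)); print(n,x.round(4),np.round(e,4),tri((c,w),(s,b))[0].round(4),onz(c,w,.065).round(4))
# tray wall corners in wrist
for p in [(197,46),(320,0),(245,156),(361,117)]: print(onz(c,p,.022).round(4))
R=np.array(sense()['ee_rot']);print(np.degrees(np.arctan2(R[1,1],R[0,1])))
```

```text
[[[251.75       123.25        16.35000038]
  [251.75        45.25        23.10000038]
  [334.25        87.25        23.10000038]
  [283.25       132.25        16.35000038]
  [220.25        63.25        18.        ]
  [229.25        99.25        16.5       ]
  [307.25        33.25        23.10000038]
  [287.75        70.75        21.45000076]
  [310.25       114.25        23.10000038]
  [230.75        15.25        23.10000038]
  [346.25        25.75        19.64999962]
  [296.75       159.25        23.10000038]
  [223.25       145.75        21.45000076]
  [262.25       157.75        19.79999924]
  [359.75        69.25        19.64999962]
  [202.25       117.25        23.10000038]
  [347.75       133.75        23.10000038]
  [260.75        85.75        21.45000076]
  [329.75        57.25        18.14999962]
  [277.25        24.25        13.19999981]
  [202.25        28.75        21.29999924]
  [326.75       157.75        23.10000038]]]
j1 [0.5125 0.262  0.0628] [0.0012 0.0007 0.0007] [0.5128 0.2626 0.0622] [0.513  0.2624 0.065 ]
j2 [0.4356 0.3008 0.0623] [0.001  0.0002 0.0012] [0.4355 0.3008 0.0623] [0.4364 0.3002 0.065 ]
[0.552 0.34  0.022]
[0.5507 0.1734 0.022 ]
[0.4017 0.3353 0.022 ]
[0.3998 0.1659 0.022 ]
-108.76889977504968
```

move_arm --targets "1 0.2 0 -1; 1 0.2 0 -1; 1 0.2 0 -1; 1 0.2 0 -1; 1 0.05 0 -1; 1 0 0 -1; 0.45 0 -0.5 -1; 0 0 -1 -1; 0 0 -1 -1; 0 0 -1 -1"

```text
time_s: 2.37
tcp_pos: [0.5119, 0.2645, 0.2085]
ee_rot: [[0.36, -0.933, -0.0], [-0.933, -0.36, 0.0], [-0.0, 0.0, -1.0]]
wrist_force: [0.8, 0.2, -0.3]
gripper_width: 0.71
gripper_force: 0.0
```

move_arm --targets "0 0 -1 -1; 0 0 -0.5 -1; 0 0 -0.5 -1; 0 0 -0.5 -1; 0 0 0 -0.2; 0 0 0 0; 0 0 0 0"

```text
time_s: 2.95
tcp_pos: [0.5122, 0.2642, 0.1481]
ee_rot: [[0.008, -1.0, 0.001], [-1.0, -0.008, 0.0], [-0.0, -0.001, -1.0]]
wrist_force: [-0.6, -0.1, -0.4]
gripper_width: 0.715
gripper_force: 0.0
```

```bash
cat >> h.py <<'E'
def st():
    s=sense();R=np.array(s['ee_rot']);print(round(s['time_s'],2),np.round(s['tcp_pos'],4),'yaw_y',round(np.degrees(np.arctan2(R[1,1],R[0,1])),2),'j',np.round(s['joints'],1),'F',np.round(s['wrist_force'],1),s['gripper_width']*87,s['gripper_force'])
E
python3 -c "from h import *;st();c=snap('wrist','w2');print(proj(c,(.5125,.262,.063)))"
```

```text
2.95 [0.5122 0.2642 0.1481] yaw_y -179.55 j [ 43.4  21.  -12.7   0.  -56.3 -43. ] F [-0.6 -0.1 -0.4] 62.175802076648004 0.0
[320.98947555 200.22520959]
```

move_arm --targets "0 -0.1 -1 0; 0 0 -1 0; 0 0 -1 0; 0 0 -1 0; 0 0 -0.4 0; 0 0 0 0"

```text
time_s: 3.5
tcp_pos: [0.5109, 0.2599, 0.0358]
ee_rot: [[0.005, -1.0, -0.003], [-1.0, -0.005, -0.003], [0.003, 0.003, -1.0]]
wrist_force: [0.1, 1.0, 0.5]
gripper_width: 0.717
gripper_force: 0.0
```

move_arm --targets "0 0 0 0; 0 0 0 0; 0 0 0 0; 0 0 0 0; 0 0 0 0; 0 0 0 0" --gripper 30

```text
time_s: 4.0
tcp_pos: [0.5127, 0.2613, 0.0389]
ee_rot: [[0.005, -1.0, 0.002], [-1.0, -0.005, 0.002], [-0.002, -0.002, -1.0]]
wrist_force: [-0.8, 0.1, 4.8]
gripper_width: 0.449
gripper_force: 29.9
```

move_arm --targets "0 0 0.5 0; 0 0 0.5 0; 0 0 1 0"

```text
time_s: 4.25
tcp_pos: [0.5098, 0.2592, 0.0854]
ee_rot: [[0.004, -1.0, -0.006], [-1.0, -0.004, -0.004], [0.004, 0.006, -1.0]]
wrist_force: [0.1, 0.1, -1.1]
gripper_width: 0.449
gripper_force: 30.0
```

```bash
python3 -c "from h import *;st()"
```

```text
4.25 [0.5098 0.2592 0.0854] yaw_y -179.78 j [ 43.1  24.8 -17.   -0.1 -48.6 -42.9] F [ 0.1  0.1 -1.1] 39.05464305936984 29.988348288461566
```

move_arm --targets "0 0 1 0; 0 0 1 0; 0 -0.5 1 1; 0 -1 1 1; 0 -1 1 1; 0 -1 0 1; 0 -1 0 1; 0 -1 0 1; 0 -1 0 1; 0 -1 0 1"

```text
time_s: 5.08
tcp_pos: [0.5111, 0.0719, 0.2124]
ee_rot: [[0.65, -0.76, -0.001], [-0.76, -0.65, 0.0], [-0.001, 0.0, -1.0]]
wrist_force: [0.4, -0.2, -1.1]
gripper_width: 0.447
gripper_force: 30.0
```

move_arm --targets "0 -1 0 1; 0 -1 0 1; 0 -1 0 1; 0 -1 0 1; 0 -1 0 1; 0 -1 0 1; 0 -1 0 1; 0 -1 0 1; 0 -1 0 1; 0 -1 0 1"

```text
time_s: 5.92
tcp_pos: [0.5112, -0.1779, 0.2123]
ee_rot: [[1.0, 0.009, -0.001], [0.009, -1.0, 0.0], [-0.001, -0.0, -1.0]]
wrist_force: [0.6, 0.5, -0.7]
gripper_width: 0.45
gripper_force: 30.0
```

move_arm --targets "-0.5 -1 0 1; -0.5 -1 0 0.2; -0.5 -1 0 0; 0 -1 0 0; 0 -1 0 0; 0 -0.8 0 0; 0 0 0 0; 0 0 0 0"

```text
time_s: 6.58
tcp_pos: [0.4736, -0.3224, 0.2118]
ee_rot: [[0.994, 0.107, -0.001], [0.107, -0.994, 0.001], [-0.001, -0.001, -1.0]]
wrist_force: [0.1, 0.2, -1.5]
gripper_width: 0.448
gripper_force: 30.0
```

Run:
```python
from h import *
st();c=snap('wrist','w3');import pickle;pickle.dump(c,open('w3.pkl','wb'))
for p in [(.545,-.159,.06),(.565,-.384,.06)]: print(proj(c,p))
```

```text
6.58 [ 0.4736 -0.3224  0.2118] yaw_y -83.85 j [-18.1  17.5  -7.9  -0.  -64.7 114.2] F [ 0.1  0.2 -1.5] 38.94009736240798 29.9883471429348
[158.52170463  96.46850412]
[394.19395974 101.37873775]
```

View pics/w3.png

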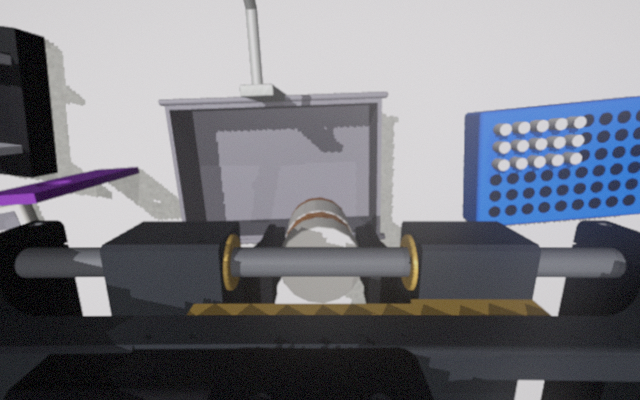

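The wrist view shows the jar held upright at about (320,240) and the tote's +x rim running from (161,101) to (387,95). The peg strip is at (256,89) and the rod goes up to (248,3). I'll refine the tote pose from this.

Run:
```python
from h import *
import pickle
c=pickle.load(open('w3.pkl','rb'));t=pickle.load(open('c0.pkl','rb'))['top'];s=pickle.load(open('c0.pkl','rb'))['side']
for p in [(161,102),(387,95)]: print(onz(c,p,.06).round(4))
for n,w,a in [('c+y',(161,102),(389,246.5)),('c-y',(387,95),(481,239.5)),('peg root strip top',(256,90),(441,243.5)),('pegend',(250,7),(437,214.5))]: print(n,*[np.round(v,4) for v in tri((c,w),(t,a))])
# peg rod edges in wrist and top by row scan
g=cv2.cvtColor(c['image'],6)
for r in (15,30,45,60,75): print(r,g[r,236:272])
g=cv2.cvtColor(t['image'],6)
for r in (216,222,228,234,240): print(r,g[r,428:450])
```

```text
[ 0.5402 -0.1612  0.06  ]
[ 0.57   -0.3762  0.06  ]
c+y [ 0.5443 -0.1596  0.0579] [0.0042 0.0042]
c-y [ 0.5657 -0.3685  0.0998] [0.0007 0.0007]
peg root strip top [ 0.5539 -0.2658  0.1306] [0.0027 0.0027]
pegend [ 0.6149 -0.2583  0.1265] [0.0032 0.0032]
15 [214 214 214 213 213 212 214 214 212 199 181 185 199 211 214 208 194 180
 166 145 128 161 203 214 215 213 213 214 213 214 213 213 215 214 213 214]
30 [213 214 214 214 214 215 213 216 214 216 209 191 185 198 210 214 209 196
 185 167 149 134 159 203 214 215 215 215 215 214 213 213 215 214 213 215]
45 [214 213 215 216 214 215 214 216 215 215 215 210 194 185 197 209 214 212
 201 189 173 155 136 149 199 214 215 216 216 215 215 215 214 216 216 214]
60 [215 216 214 216 215 216 214 215 214 214 216 215 210 193 183 191 204 213
 213 205 190 175 159 139 145 196 213 216 217 214 214 214 214 214 214 214]
75 [215 215 216 215 216 215 214 215 216 215 215 215 216 214 206 190 189 200
 210 213 205 195 181 165 141 141 188 213 215 215 216 214 215 214 215 215]
216 [140 141 138 140 140 138 142 142  59  82  77  79 143 141 140 139 141 139
 140 138 141 139]
222 [139 140 139 140 140 140 141 140  84 124 131 101 142 140 140 139 138 139
 139 140 139 141]
228 [140 138 140 139 139 138 141 142 138  84 126 133 102 144 139 140 140 139
 139 140 140 139]
234 [142 140 141 140 139 139 140 140 140 139  86 124 131 105 142 139 138 140
 141 140 141 140]
240 [139 140 139 139 142 140 143 143 141 108 124 104 126 127 119 130 122 119
 129 142 140 141]
```

move_arm --targets "0 0 -1 0; 0 0 -1 0; 0 0 -1 0; 0 0 -1 0; 0 0 -1 0; 0 0 -0.8 0; 0 0 -0.5 0; 0 0 -0.5 0; 0 0 0 0; 0 0 0 0"

```text
time_s: 7.47
tcp_pos: [0.4742, -0.3209, 0.0423]
ee_rot: [[0.994, 0.111, -0.001], [0.111, -0.994, 0.0], [-0.001, -0.001, -1.0]]
wrist_force: [-0.2, -0.1, -1.3]
gripper_width: 0.449
gripper_force: 30.0
```

move_arm --targets "0 0 -0.1 0; 0 0 -0.05 0; 0 0 0 0; 0 0 0 0"

```text
time_s: 7.8
tcp_pos: [0.4746, -0.3219, 0.0394]
ee_rot: [[0.994, 0.109, 0.001], [0.109, -0.994, -0.0], [0.001, 0.0, -1.0]]
wrist_force: [0.1, -0.1, -1.3]
gripper_width: 0.442
gripper_force: 30.0
```

move_arm --targets "0 0 -0.05 0; 0 0 0 0; 0 0 0 0"

```text
time_s: 8.05
tcp_pos: [0.475, -0.322, 0.0388]
ee_rot: [[0.994, 0.11, 0.002], [0.11, -0.994, -0.001], [0.002, 0.001, -1.0]]
wrist_force: [0.7, 1.6, 6.4]
gripper_width: 0.452
gripper_force: 30.0
```

move_arm --targets "0 0 0 0; 0 0 0 0; 0 0 0 0; 0 0 0 0" --gripper 58

```text
time_s: 8.38
tcp_pos: [0.4742, -0.3219, 0.0374]
ee_rot: [[0.994, 0.109, -0.0], [0.109, -0.994, 0.0], [-0.0, -0.0, -1.0]]
wrist_force: [-0.3, -0.8, -0.2]
gripper_width: 0.631
gripper_force: 0.0
```

move_arm --targets "0 0 0.5 0; 0 0 1 0; 0 0 1 0; 0 0 1 0; 0 0 1 0; 0 0 1 0; 0 0 1 0; 0 0 0 0"

```text
time_s: 9.05
tcp_pos: [0.477, -0.3235, 0.2058]
ee_rot: [[0.994, 0.11, 0.01], [0.11, -0.994, -0.005], [0.009, 0.006, -1.0]]
wrist_force: [0.8, -0.2, 1.2]
gripper_width: 0.67
gripper_force: 0.0
```

```bash
python3 -c "from h import *;st()"
```

```text
9.05 [ 0.477  -0.3235  0.2058] yaw_y -83.67 j [-1.800e+01  1.770e+01 -8.600e+00  1.000e-01 -6.310e+01  1.142e+02] F [ 0.8 -0.2  1.2] 58.26579665117047 0.0
```

move_arm --targets "0 1 0 0; 0 1 0 -1; 0 1 0 -1; 0 1 0 -1; 0 1 0 -1; 0 1 0 -1; 0 1 0 -1; 0 1 0 -1; 0 1 0 -1; 0 1 0 -1" --gripper 62

```text
time_s: 9.88
tcp_pos: [0.4739, -0.0707, 0.1996]
ee_rot: [[0.777, -0.629, -0.001], [-0.629, -0.777, -0.0], [-0.0, 0.0, -1.0]]
wrist_force: [0.4, -0.2, 0.1]
gripper_width: 0.714
gripper_force: 0.0
```

move_arm --targets "0 1 0 -1; 0 1 0 -1; 0 1 0 -1; 0 1 0 -1; 0 1 0 -1; 0 1 0 -1; 0 1 0 -1; 0 1 0 -1; 0 1 0 -1; -0.5 1 0 -1"

```text
time_s: 10.72
tcp_pos: [0.4628, 0.1796, 0.1995]
ee_rot: [[0.017, -1.0, 0.001], [-1.0, -0.017, -0.0], [0.0, -0.001, -1.0]]
wrist_force: [0.2, -0.6, -0.4]
gripper_width: 0.714
gripper_force: 0.0
```

move_arm --targets "-0.5 1 0 -0.2; -0.5 1 0 0; 0 1 0 0; 0 1 0 0; 0 0.9 -1 0; 0 0 -1 0; 0 0 0 0; 0 0 0 0"

```text
time_s: 11.38
tcp_pos: [0.4361, 0.2997, 0.1487]
ee_rot: [[0.005, -1.0, -0.003], [-1.0, -0.005, -0.004], [0.004, 0.003, -1.0]]
wrist_force: [0.4, 0.8, 0.2]
gripper_width: 0.707
gripper_force: 0.0
```

Run:
```python
from h import *
st()
c=snap('top','top1')
a=cv2.resize(c['image'][200:330,160:520],(800,289),interpolation=cv2.INTER_CUBIC)
s=snap('side')['image']
b=cv2.resize(s[270:400,250:430],(415,300),interpolation=cv2.INTER_CUBIC)
o=np.zeros((592,800,3),np.uint8);o[:289]=a;o[292:,:415]=b
cv2.imwrite('pics/chk.png',cv2.convertScaleAbs(o,alpha=1.3))
```

```text
11.38 [0.4361 0.2997 0.1487] yaw_y -179.71 j [ 52.1  16.8 -18.9   0.  -54.5 -51.8] F [0.4 0.8 0.2] 61.48544189011304 0.0
```

View pics/chk.png

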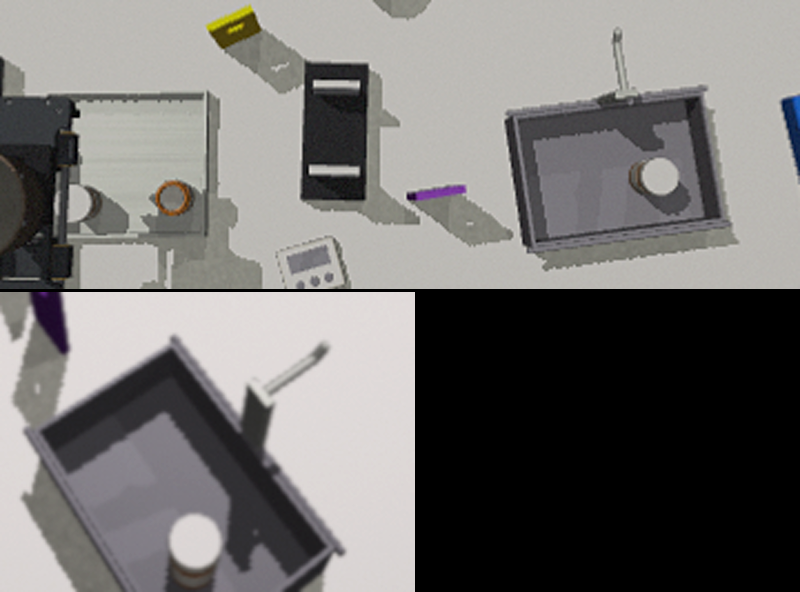

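The jar stands upright in the tote at crop (658,177), and the others are still standing. Next is the second jar.

move_arm --targets "0 0 -1 0; 0 0 -1 0; 0 0 -1 0; 0 0 -1 0; 0 0 -0.4 0; 0 0 0 0"

```text
time_s: 11.98
tcp_pos: [0.4366, 0.2995, 0.0391]
ee_rot: [[0.004, -1.0, -0.002], [-1.0, -0.004, -0.002], [0.002, 0.002, -1.0]]
wrist_force: [0.6, -0.2, -0.6]
gripper_width: 0.71
gripper_force: 0.0
```

move_arm --targets "0 0 0 0; 0 0 0 0; 0 0 0 0; 0 0 0 0; 0 0 0 0; 0 0 0 0" --gripper 30

```text
time_s: 12.48
tcp_pos: [0.4373, 0.3013, 0.0412]
ee_rot: [[0.005, -1.0, 0.001], [-1.0, -0.005, 0.001], [-0.001, -0.001, -1.0]]
wrist_force: [-1.0, -0.5, 5.3]
gripper_width: 0.446
gripper_force: 30.0
```

move_arm --targets "0 0 0.5 0; 0 0 0.5 0; 0 0 1 0"

```text
time_s: 12.73
tcp_pos: [0.4353, 0.2991, 0.0882]
ee_rot: [[0.004, -1.0, -0.005], [-1.0, -0.004, -0.004], [0.004, 0.005, -1.0]]
wrist_force: [-0.6, 0.6, -1.5]
gripper_width: 0.447
gripper_force: 30.0
```

```bash
python3 -c "from h import *;st()"
```

```text
12.73 [0.4353 0.2991 0.0882] yaw_y -179.77 j [ 52.1  21.  -23.1  -0.1 -46.3 -51.8] F [-0.6  0.6 -1.5] 38.85501189205478 29.99303282238543
```

move_arm --targets "0 0 1 0; 0 0 1 0; 0 -0.5 1 1; 0 -1 1 1; 0 -1 1 1; 0 -1 0 1; 0 -1 0 1; 0 -1 0 1; 0 -1 0 1; 0 -1 0 1"

```text
time_s: 13.57
tcp_pos: [0.4362, 0.1118, 0.2149]
ee_rot: [[0.65, -0.76, -0.0], [-0.76, -0.65, 0.0], [-0.0, 0.0, -1.0]]
wrist_force: [-0.5, 0.1, -0.8]
gripper_width: 0.446
gripper_force: 30.0
```

move_arm --targets "0 -1 0 1; 0 -1 0 1; 0 -1 0 1; 0 -1 0 1; 0 -1 0 1; 0 -1 0 1; 0 -1 0 1; 0 -1 0 1; 0 -1 0 1; 0 -1 0 1"

```text
time_s: 14.4
tcp_pos: [0.4363, -0.138, 0.2148]
ee_rot: [[1.0, 0.009, -0.0], [0.009, -1.0, 0.0], [-0.0, -0.0, -1.0]]
wrist_force: [0.1, 0.6, -0.8]
gripper_width: 0.445
gripper_force: 30.0
```

move_arm --targets "0.5 -1 0 1; 0.5 -1 0 0.2; 0 -1 0 0; 0 -0.8 0 0; 0 0 -1 0; 0 0 -1 0; 0 0 -1 0; 0 0 -0.5 0; 0 0 0 0; 0 0 0 0"

```text
time_s: 15.23
tcp_pos: [0.4615, -0.2319, 0.1271]
ee_rot: [[0.994, 0.109, -0.002], [0.109, -0.994, 0.0], [-0.002, -0.0, -1.0]]
wrist_force: [0.5, -0.1, -0.1]
gripper_width: 0.452
gripper_force: 30.0
```

move_arm --targets "0 0 -1 0; 0 0 -1 0; 0 0 -0.8 0; 0 0 -0.4 0; 0 0 -0.1 0; 0 0 -0.1 0; 0 0 0 0; 0 0 0 0"

```text
time_s: 15.9
tcp_pos: [0.463, -0.2321, 0.0439]
ee_rot: [[0.994, 0.11, 0.003], [0.11, -0.994, -0.001], [0.003, 0.001, -1.0]]
wrist_force: [-0.1, -0.0, -0.4]
gripper_width: 0.452
gripper_force: 30.0
```

move_arm --targets "0 0 -0.05 0; 0 0 -0.05 0; 0 0 -0.04 0; 0 0 0 0; 0 0 0 0"

```text
time_s: 16.32
tcp_pos: [0.4631, -0.2321, 0.0412]
ee_rot: [[0.994, 0.11, 0.003], [0.11, -0.994, -0.001], [0.003, 0.001, -1.0]]
wrist_force: [-1.4, 2.7, 9.5]
gripper_width: 0.449
gripper_force: 29.9
```

move_arm --targets "0 0 0 0; 0 0 0 0; 0 0 0 0; 0 0 0 0" --gripper 58

```text
time_s: 16.65
tcp_pos: [0.4618, -0.2318, 0.039]
ee_rot: [[0.994, 0.109, -0.0], [0.109, -0.994, 0.0], [-0.0, -0.0, -1.0]]
wrist_force: [-0.3, 0.8, 0.2]
gripper_width: 0.634
gripper_force: 0.0
```

move_arm --targets "0 0 0.5 0; 0 0 1 0; 0 0 1 0; 0 0 1 0; 0 0 1 0; 0 0 1 0; 0 0 1 0; 0 0 1 0; 0 0 0 0; 0 0 0 0"

```text
time_s: 17.48
tcp_pos: [0.4624, -0.2319, 0.2278]
ee_rot: [[0.994, 0.109, 0.003], [0.109, -0.994, -0.0], [0.003, 0.001, -1.0]]
wrist_force: [-1.0, 0.2, -0.6]
gripper_width: 0.668
gripper_force: 0.0
```

Run:
```python
from h import *
import pickle
st();c=snap('wrist','wa');pickle.dump(c,open('wa.pkl','wb'))
for p in [(.471,.03,.146),(.5539,-.2658,.132),(.6149,-.2583,.132)]: print(proj(c,p))
```

```text
17.48 [ 0.4624 -0.2319  0.2278] yaw_y -83.73 j [ -8.6  11.2 -14.1  -0.  -64.5 104.9] F [-1.   0.2 -0.6] 58.11848006124343 0.0
[-16.05911935 159.4475503 ]
[375.56208542  94.17074813]
[378.30140278   6.13818469]
```

```bash
cat > peg.py <<'E'
from h import *
import pickle
cs=pickle.load(open('c0.pkl','rb'))
V=[('w3',pickle.load(open('w3.pkl','rb')),range(22,74,3),(236,272),195),('wa',pickle.load(open('wa.pkl','rb')),range(28,80,3),(355,400),195),('top',cs['top'],range(220,239,2),(430,446),134)]
N=[];cen={}
for n,c,rows,(a,b),th in V:
    g=cv2.cvtColor(c['image'],6);P=[]
    for r in rows:
        k=np.where(g[r,a:b]<th)[0]
        if len(k)>1: P.append(((k[0]+k[-1])/2+a,r,k[-1]-k[0]+1))
    P=np.array(P);f=np.polyfit(P[:,1],P[:,0],1);res=P[:,0]-np.polyval(f,P[:,1])
    P=P[abs(res)<1.5];f=np.polyfit(P[:,1],P[:,0],1);print(n,len(P),'width',P[:,2].mean().round(1),'fit',f.round(3))
    o,d1=ray(c,(np.polyval(f,rows[0]),rows[0]));_,d2=ray(c,(np.polyval(f,rows[-1]),rows[-1]))
    m=np.cross(d1,d2);m/=np.linalg.norm(m);N.append((n,m,m@o));cen[n]=(c,f)
def line(sel):
    A=np.array([N[i][1] for i in sel]);b=np.array([N[i][2] for i in sel])
    u=np.linalg.svd(A)[2][2] if len(sel)==2 else None
    return [np.linalg.solve(A[:, 1:],b-A[:,0]*x).round(4) for x in(.56,.585,.61)]
for s in ((0,1),(0,2),(1,2)): print([N[i][0] for i in s],line(s))
for n,(c,f) in cen.items(): print(n,[onz(c,(np.polyval(f,r),r),.132).round(4) for r in ((30,70) if n!='top' else (220,238))])
E
python3 peg.py
python3 - <<'E'
import cv2
a=cv2.imread('pics/wa.png');a=cv2.resize(a[0:260,60:460],None,fx=2,fy=2);cv2.imwrite('pics/wac.png',a)
E
```

```text
w3 18 width 11.8 fit [9.0000e-02 2.4983e+02]
wa 18 width 11.6 fit [-2.10000e-02  3.79197e+02]
top 10 width 4.7 fit [1.68000e-01 4.00136e+02]
['w3', 'wa'] [array([-0.2665,  0.1305]), array([-0.263 ,  0.1317]), array([-0.2594,  0.1329])]
['w3', 'top'] [array([-0.2659,  0.1269]), array([-0.2621,  0.1272]), array([-0.2584,  0.1275])]
['wa', 'top'] [array([-0.2696,  0.1133]), array([-0.2668,  0.1102]), array([-0.264 ,  0.1071])]
w3 [array([ 0.596 , -0.2613,  0.132 ]), array([ 0.5702, -0.2653,  0.132 ])]
wa [array([ 0.5993, -0.261 ,  0.132 ]), array([ 0.5716, -0.2647,  0.132 ])]
top [array([ 0.6046, -0.2579,  0.132 ]), array([ 0.5635, -0.2639,  0.132 ])]
```

View pics/wac.png

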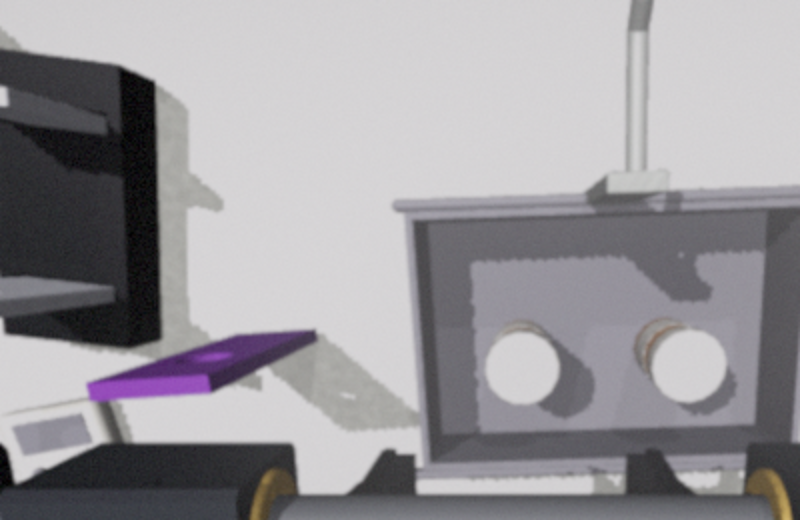

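Both capped jars stand upright in the tote at crop (522,367) and (688,366). The peg's bend starts at crop (637,30), and the strip's outer edge is at crop row 172. I'll work out the peg point from those, then go to the tag.

Run:
```python
from h import *
import pickle
c=pickle.load(open('wa.pkl','rb'))
print('bend',onz(c,(378.7,15),.134).round(4),'strip outer top edge',onz(c,(377.5,85.5),.138).round(4), 'strip inner top edge',onz(c,(377,96),.138).round(4))
t=pickle.load(open('c0.pkl','rb'))['top'];s=pickle.load(open('c0.pkl','rb'))['side']
for p in [(299.0,276.5),(310,276.5),(321,276.5)]: print('tag top',onz(t,p,.146).round(4))
for p in [(301,237.7),(321,236.5)]: print('blank top',onz(t,p,.096).round(4))
g=cv2.cvtColor(t['image'],6);print(g[270:284,296:326:3].T)
```

```text
bend [ 0.6086 -0.2592  0.134 ] strip outer top edge [ 0.5597 -0.2653  0.138 ] strip inner top edge [ 0.5521 -0.2661  0.138 ]
tag top [0.4718 0.0534 0.146 ]
tag top [0.4722 0.0293 0.146 ]
tag top [0.4726 0.0052 0.146 ]
blank top [0.5621 0.0518 0.096 ]
blank top [0.5657 0.0054 0.096 ]
[[ 32  36  31  30  29  30  30  29  30  29  29  25  27  27]
 [ 30  30  28  28 106 143 151 152  84  17  23  27  33  26]
 [ 27  30  27  21 102 138 142 146  89  22  14  23  28  28]
 [ 29  27  26  23 101 136 141 145  86  28  20  18  14  29]
 [ 27  26  30  23  73 132 143 146  86  28  18  21  14  18]
 [ 28  26  31  26  73 133 141 144 103  47  16  25  14  16]
 [ 30  31  27  24  74 132 143 144  98  44  17  21  15  17]
 [ 27  28  27  26  44 128 143 145  97  43  16  22  21  15]
 [ 28  26  32  32  45 132 147 146 115  60  21  17  17  23]
 [ 25  28  26  29  29  26  24  27  18  13  11  16  16  11]]
```

move_arm --targets "0 0.5 0.5 -1; 0 1 0.5 -1; 0 1 0.5 -1; 0 1 0 -1; 0 1 0 -1; 0 1 0 -1; 0 1 0 -1; 0 1 0 -1; 0 1 0 -1; 0 1 0 -1" --gripper 45

```text
time_s: 18.37
tcp_pos: [0.4608, 0.0067, 0.2623]
ee_rot: [[0.72, -0.694, -0.004], [-0.694, -0.72, -0.001], [-0.002, 0.003, -1.0]]
wrist_force: [0.3, -0.3, -0.6]
gripper_width: 0.517
gripper_force: 0.0
```

move_arm --targets "0 1 0 -1; 0 1 0 -1; 0 1 0 -1; 0 1 0 -1; 0.3 1 0 -1; 0 0 0 -1; 0 0 0 -1; 0 0 0 -1; 0 0 0 -1; 0 0 0 -0.3"

```text
time_s: 19.2
tcp_pos: [0.4685, 0.1304, 0.262]
ee_rot: [[-0.007, -1.0, -0.004], [-1.0, 0.007, -0.002], [0.002, 0.004, -1.0]]
wrist_force: [-0.1, 0.3, -0.4]
gripper_width: 0.514
gripper_force: 0.0
```

move_arm --targets "0 0 0 0; 0 0 0 0"

```text
time_s: 19.37
tcp_pos: [0.4688, 0.1304, 0.2627]
ee_rot: [[-0.003, -1.0, -0.003], [-1.0, 0.003, -0.001], [0.001, 0.003, -1.0]]
wrist_force: [0.2, -0.4, 0.2]
gripper_width: 0.517
gripper_force: 0.0
```

Run:
```python
from h import *
import pickle
st();c=snap('wrist','wb');pickle.dump(c,open('wb.pkl','wb'))
p=proj(c,(.472,.029,.146));print(p)
x,y=int(p[0]),int(p[1]);a=c['image'][max(y-90,0):y+110,max(x-130,0):x+140];cv2.imwrite('pics/wbc.png',cv2.resize(a,None,fx=2.9,fy=2.9)[:600,:800]);print(max(x-130,0),max(y-90,0))
```

```text
19.37 [0.4688 0.1304 0.2627] yaw_y 179.82 j [ 34.7   6.8 -14.3  -0.  -69.  -34.9] F [ 0.2 -0.4  0.2] 44.98598091627793 0.0
[316.69272476  76.52628147]
186 0
```

View pics/wbc.png

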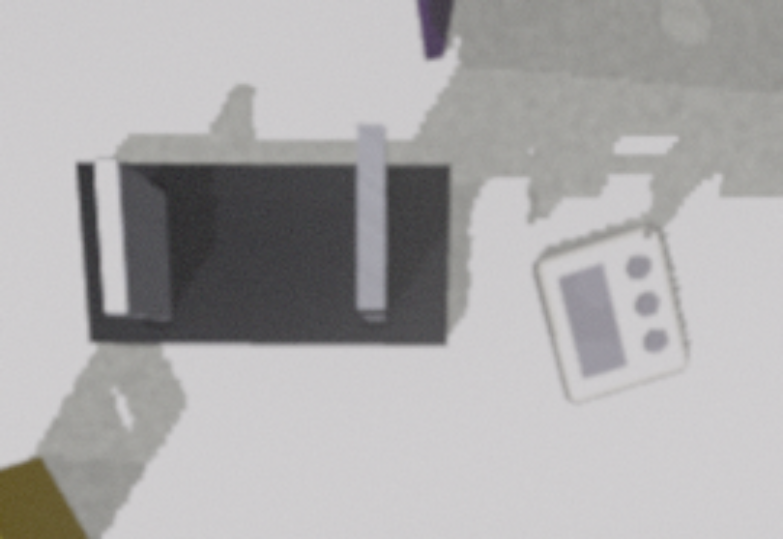

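The tag's top is crop (357–386, 125–309), centred at image (314.1,74.8) and square to the tool. The shorter blank is at crop (110,238).

Run:
```python
from h import *
import pickle
c=pickle.load(open('wb.pkl','rb'));t=pickle.load(open('c0.pkl','rb'))['top'];s=pickle.load(open('c0.pkl','rb'))['side']
u=lambda x,y:(186+x/2.9,y/2.9)
w=u(371.5,217);print(onz(c,w,.146).round(4))
for p in [(371.5,125),(371.5,309)]: print(onz(c,u(*p),.146).round(4))
print('tri',tri((c,w),(t,(310,276.3))))
L=np.linalg.norm(onz(c,u(371.5,125),.146)-onz(c,u(371.5,309),.146));o=np.array(c['world_from_camera'])[:3,3];print('z from width 50:',o[2]-(o[2]-.146)*.05/L)
print(c['image'][0:110:1,314].mean(1).astype(int)[36:112])
```

```text
[0.4742 0.0277 0.146 ]
[0.474  0.0034 0.146 ]
[0.4744 0.0531 0.146 ]
tri (array([0.47317163, 0.02929575, 0.15813714]), [np.float64(0.0008102257711829988), np.float64(0.0008102257711829091)])
z from width 50: 0.144262824503134
[202 203 204 203 202 202 193 177 168 164 163 166 168 168 167 166 167 168
 167 166 166 164 165 167 170 167 164 163 164 167 169 170 171 167 167 166
 165 164 164 164 162 164 166 169 167 164 167 165 166 167 166 164 168 167
 167 166 164 165 161 163 162 163 164 165 164 166 164 165 166 162 143 102
  98 115]
```

move_arm --targets "0.2 -1 0 0; 0 -1 0 0; 0 -1 0 0; 0 -1 0 0; 0 -0.1 -0.5 0; 0 0 -1 0; 0 0 -1 0; 0 0 -1 0; 0 0 0 0; 0 0 0 0"

```text
time_s: 20.25
tcp_pos: [0.4738, 0.0277, 0.1758]
ee_rot: [[-0.003, -1.0, -0.003], [-1.0, 0.003, -0.002], [0.002, 0.003, -1.0]]
wrist_force: [0.9, -0.3, 1.0]
gripper_width: 0.517
gripper_force: 0.0
```

```bash
python3 -c "from h import *;st()"
```

```text
20.25 [0.4738 0.0277 0.1758] yaw_y 179.81 j [ 23.    9.9 -23.9   0.  -56.4 -23.2] F [ 0.9 -0.3  1. ] 44.97017691439806 0.0
```

move_arm --targets "0 0 -1 0; 0 0 -0.8 0; 0 0 -0.5 0; 0 0 0 0; 0 0 0 0"

```text
time_s: 20.67
tcp_pos: [0.4755, 0.0285, 0.1203]
ee_rot: [[-0.003, -1.0, 0.002], [-1.0, 0.003, 0.0], [-0.0, -0.002, -1.0]]
wrist_force: [0.5, 0.6, 0.4]
gripper_width: 0.518
gripper_force: 0.0
```

move_arm --targets "0 0 0 0; 0 0 0 0; 0 0 0 0; 0 0 0 0; 0 0 0 0; 0 0 0 0; 0 0 0 0; 0 0 0 0" --gripper 2

```text
time_s: 21.33
tcp_pos: [0.4742, 0.0281, 0.1192]
ee_rot: [[-0.004, -1.0, -0.0], [-1.0, 0.004, -0.0], [0.0, 0.0, -1.0]]
wrist_force: [-1.8, 0.4, 1.3]
gripper_width: 0.089
gripper_force: 30.0
```

move_arm --targets "0 0 0.3 0; 0 0 0.5 0; 0 0 0.6 0; 0 0 0.8 0; 0 0 1 0; 0 0 1 0; 0 0 0.5 0; 0 0 0 0; 0 0 0 0"

```text
time_s: 22.08
tcp_pos: [0.4742, 0.0283, 0.2368]
ee_rot: [[-0.004, -1.0, 0.001], [-1.0, 0.004, 0.001], [-0.001, -0.001, -1.0]]
wrist_force: [-0.9, 0.2, -1.1]
gripper_width: 0.094
gripper_force: 30.0
```

move_arm --targets "0.5 -0.5 0 0; 0.8 -0.8 0 0; 0.8 -0.8 0 0; 0.8 -0.8 0 0; 0.8 -0.8 0 0; 0.8 -0.8 0 0; 0.8 -0.8 0 0; 0.8 -0.8 0 0.5; 0.6 -0.8 0 0.5; 0 -0.8 0 0.5"

```text
time_s: 22.92
tcp_pos: [0.6432, -0.1652, 0.2326]
ee_rot: [[0.129, -0.992, -0.004], [-0.992, -0.129, 0.0], [-0.001, 0.004, -1.0]]
wrist_force: [0.0, -0.2, -0.8]
gripper_width: 0.091
gripper_force: 30.0
```

move_arm --targets "0 -0.8 0 0; 0 -0.8 0 0; 0 -0.8 0 0; 0 -0.8 0 0; 0 -0.4 0 0; 0 0 0 0; 0 0 0 0; 0 0 0 0"

```text
time_s: 23.58
tcp_pos: [0.6417, -0.2534, 0.2358]
ee_rot: [[0.127, -0.992, -0.001], [-0.992, -0.127, 0.001], [-0.001, 0.001, -1.0]]
wrist_force: [-0.8, 0.2, -0.8]
gripper_width: 0.089
gripper_force: 30.0
```

Run:
```python
from h import *
import pickle
st();d={n:snap(n) for n in('side','wrist','top')};pickle.dump(d,open('d.pkl','wb'))
s=sense()['tcp_pos']
e=np.array(s)-[0,0,.0212];c=d['side'];p=proj(c,e);print('eye pred',p,'peg',proj(c,(.584,-.263,.132)))
x,y=int(p[0]),int(p[1]);a=cv2.resize(c['image'][y-50:y+70,x-70:x+70],None,fx=5,fy=5,interpolation=cv2.INTER_CUBIC);cv2.imwrite('pics/sd.png',a);print(x-70,y-50)
```

```text
23.58 [ 0.6417 -0.2534  0.2358] yaw_y -172.69 j [ -8.2  28.1  12.1  -0.  -74.   15.5] F [-0.8  0.2 -0.8] 7.729406524265877 29.999837949872017
eye pred [408.13440095 263.38242084] peg [375.86809375 305.60710769]
338 213
```

View pics/sd.png

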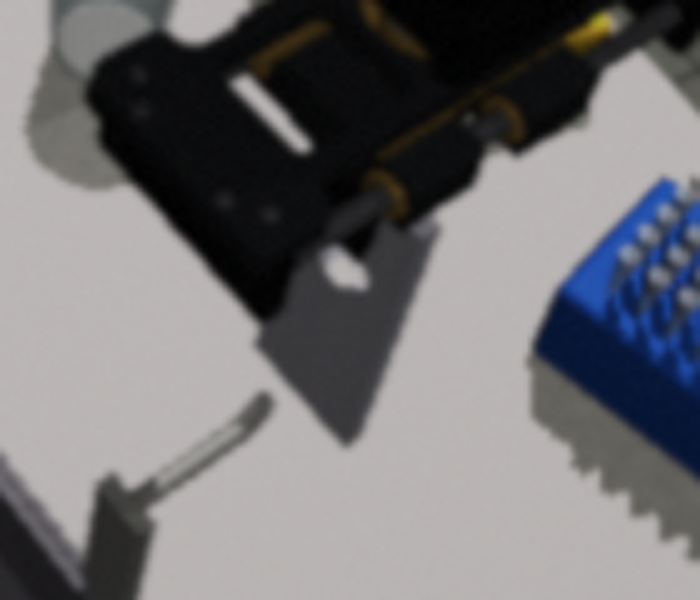

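The side view shows the tag hanging straight in the gripper with its eye at crop (345,265). The peg runs from crop (135,497) to (265,400). I'll check the eye and tag edges against the prediction.

Run:
```python
from h import *
import pickle
d=pickle.load(open('d.pkl','rb'));c=d['side'];o=np.array([338,213])
e=np.array([.6417,-.2534,.2358-.0212]);a=np.radians(7.3);X=np.array([np.cos(a),np.sin(a),0]);Y=np.array([-np.sin(a),np.cos(a),0]);Z=np.array([0,0,1])
q=lambda p:((proj(c,p)-o)*5).round(0)
ring=np.array([[q(e+sx*.004*X+.012*(np.cos(t)*Y+np.sin(t)*Z)) for t in np.linspace(0,6.28,13)] for sx in(-1,1)])
print('ring front',ring[0].min(0),ring[0].max(0),'back',ring[1].min(0),ring[1].max(0))
print('bottom corners',[q(e-.092*Z+sy*.025*Y+sx*.004*X) for sy in(-1,1) for sx in (-1,1)])
P=np.array([.584,-.263,.132]);print('peg',[q(P+k*X) for k in(-.025,0,.025)],q(P+.037*X+.012*Z))
g=cv2.cvtColor(c['image'],6)[213:333,338:478];ct=cv2.connectedComponentsWithStats((g[40:65,60:80]>110).astype(np.uint8));print('eye blob px5',[(s[:4]*5+[300,200,0,0]).tolist()+[s[4]] for s in ct[2][1:]])
```

```text
ring front [317. 228.] [365. 292.] back [335. 217.] [383. 280.]
bottom corners [array([344., 445.]), array([361., 433.]), array([254., 342.]), array([270., 332.])]
peg [array([133., 500.]), array([189., 463.]), array([244., 427.])] [274. 393.]
eye blob px5 [[325, 250, 45, 40, np.int32(50)]]
```

move_arm --targets "0 -0.06 -0.6 0.1; 0 0 -0.8 0; 0 0 -0.8 0; 0 0 -0.6 0; 0 0 -0.3 0; 0 0 0 0; 0 0 0 0; 0 0 0 0"

```text
time_s: 24.4
tcp_pos: [0.6428, -0.2559, 0.1607]
ee_rot: [[0.136, -0.991, 0.003], [-0.991, -0.136, -0.001], [0.001, -0.002, -1.0]]
wrist_force: [0.1, 0.1, -0.7]
gripper_width: 0.09
gripper_force: 30.0
```

```bash
python3 -c "from h import *;st()"
```

```text
24.4 [ 0.6428 -0.2559  0.1607] yaw_y -172.19 j [ -8.3  30.9   5.9   0.  -64.8  16.1] F [ 0.1  0.1 -0.7] 7.852870272884355 29.999723620712757
```

move_arm --targets "0 0.04 -0.1 0; -0.3 -0.04 0 0; -0.3 -0.04 0 0; -0.3 -0.04 0 0; 0 0 0 0"

```text
time_s: 24.82
tcp_pos: [0.6175, -0.2581, 0.1571]
ee_rot: [[0.134, -0.991, -0.001], [-0.991, -0.134, 0.0], [-0.0, 0.001, -1.0]]
wrist_force: [0.0, 0.4, -0.3]
gripper_width: 0.092
gripper_force: 30.0
```

Run:
```python
from h import *
st()
c=snap('side');s=sense()['tcp_pos'];p=proj(c,np.array(s)-[0,0,.0212]);x,y=int(p[0]),int(p[1]);print(p)
cv2.imwrite('pics/se.png',cv2.resize(c['image'][y-40:y+60,x-60:x+60],None,fx=5,fy=5,interpolation=cv2.INTER_CUBIC))
```

```text
24.82 [ 0.6175 -0.2581  0.1571] yaw_y -172.27 j [ -8.9  29.    2.1  -0.  -63.1  16.6] F [ 0.   0.4 -0.3] 8.043392218862504 29.99982323963195
[391.09234899 294.29443812]
```

move_arm --targets "-0.15 -0.02 0 0; -0.15 -0.02 0 0; -0.15 -0.02 0 0; 0 0 0 0"

```text
time_s: 25.2
tcp_pos: [0.6074, -0.2594, 0.1566]
ee_rot: [[0.135, -0.991, -0.0], [-0.991, -0.135, 0.0], [-0.0, 0.0, -1.0]]
wrist_force: [0.2, -0.1, -1.0]
gripper_width: 0.09
gripper_force: 30.0
```

move_arm --targets "-0.2 -0.03 0 0; -0.2 -0.03 0 0; 0 0 0 0"

```text
time_s: 25.45
tcp_pos: [0.5971, -0.2609, 0.1565]
ee_rot: [[0.135, -0.991, -0.001], [-0.991, -0.135, 0.0], [-0.0, 0.001, -1.0]]
wrist_force: [0.3, -0.5, -1.0]
gripper_width: 0.089
gripper_force: 30.0
```

move_arm --targets "-0.2 -0.03 0 0; -0.2 -0.03 0 0; 0 0 0 0; 0 0 0 0"

```text
time_s: 25.78
tcp_pos: [0.5878, -0.2625, 0.1567]
ee_rot: [[0.135, -0.991, 0.0], [-0.991, -0.135, -0.0], [0.0, -0.0, -1.0]]
wrist_force: [0.4, -0.6, 0.5]
gripper_width: 0.091
gripper_force: 30.0
```

move_arm --targets "0 0 -0.15 0; 0 0 -0.15 0; 0 0 -0.05 0; 0 0 0 0; 0 0 0 0"

```text
time_s: 26.2
tcp_pos: [0.5881, -0.2623, 0.1474]
ee_rot: [[0.135, -0.991, -0.001], [-0.991, -0.135, 0.0], [-0.0, 0.001, -1.0]]
wrist_force: [0.1, -0.9, -0.4]
gripper_width: 0.089
gripper_force: 30.0
```

move_arm --targets "0 0 -0.05 0; 0 0 0 0; 0 0 0 0"

```text
time_s: 26.45
tcp_pos: [0.5882, -0.2623, 0.1466]
ee_rot: [[0.135, -0.991, 0.0], [-0.991, -0.135, -0.0], [0.0, -0.0, -1.0]]
wrist_force: [0.4, -0.4, -1.3]
gripper_width: 0.093
gripper_force: 30.0
```

move_arm --targets "0 0 -0.04 0; 0 0 0 0; 0 0 0 0"

```text
time_s: 26.7
tcp_pos: [0.5881, -0.2623, 0.1455]
ee_rot: [[0.135, -0.991, -0.0], [-0.991, -0.135, 0.0], [-0.0, 0.0, -1.0]]
wrist_force: [-0.8, -0.3, -1.7]
gripper_width: 0.089
gripper_force: 30.0
```

move_arm --targets "0 0 -0.04 0; 0 0 0 0; 0 0 0 0"

```text
time_s: 26.95
tcp_pos: [0.5883, -0.2624, 0.1451]
ee_rot: [[0.135, -0.991, 0.001], [-0.991, -0.135, -0.0], [0.0, -0.001, -1.0]]
wrist_force: [-0.8, 0.6, 2.2]
gripper_width: 0.091
gripper_force: 30.0
```

move_arm --targets "0 0 -0.04 0; 0 0 0 0; 0 0 0 0"

```text
time_s: 27.2
tcp_pos: [0.5883, -0.2625, 0.145]
ee_rot: [[0.136, -0.991, 0.001], [-0.991, -0.136, -0.001], [0.001, -0.001, -1.0]]
wrist_force: [-2.2, 1.2, 5.2]
gripper_width: 0.09
gripper_force: 30.0
```

move_arm --targets "0 0 0 0; 0 0 0 0; 0 0 0 0; 0 0 0 0; 0 0 0 0" --gripper 14

```text
time_s: 27.62
tcp_pos: [0.588, -0.2623, 0.1431]
ee_rot: [[0.135, -0.991, -0.001], [-0.991, -0.135, 0.0], [-0.0, 0.0, -1.0]]
wrist_force: [0.0, 0.1, -0.2]
gripper_width: 0.156
gripper_force: 0.0
```

move_arm --targets "0 0 0.1 0; 0 0 0.2 0; 0 0 0.3 0; 0 0 0.4 0; 0 0 0.5 0; 0 0 1 0; 0 0 1 0; 0 0 1 0; 0 0 1 0; 0 0 1 0"

```text
time_s: 28.45
tcp_pos: [0.5879, -0.2624, 0.3089]
ee_rot: [[0.135, -0.991, 0.002], [-0.991, -0.135, -0.001], [0.001, -0.002, -1.0]]
wrist_force: [0.6, 0.1, 0.4]
gripper_width: 0.16
gripper_force: 0.0
```

move_arm --targets "-1 0.5 0.5 0; -1 0.5 0.5 0; -1 0.5 0 0; -1 0.5 0 0; 0 0 0 0; 0 0 0 0; 0 0 0 0; 0 0 0 0; 0 0 0 0; 0 0 0 0"

```text
time_s: 29.28
tcp_pos: [0.4887, -0.2126, 0.3305]
ee_rot: [[0.135, -0.991, -0.001], [-0.991, -0.135, 0.0], [-0.0, 0.001, -1.0]]
wrist_force: [0.2, -0.5, -1.1]
gripper_width: 0.158
gripper_force: 0.0
```

Run:
```python
from h import *
import pickle
st();d={n:snap(n,n+'9') for n in('side','top')};pickle.dump(d,open('f.pkl','wb'))
c=d['side'];e=np.array([.5883,-.2624,.124]);a=np.radians(7.8);X=np.array([np.cos(a),np.sin(a),0]);Y=np.array([-np.sin(a),np.cos(a),0]);Z=np.array([0,0,1])
q=lambda p:proj(c,p)
cor=[q(e+sy*.025*Y+z*Z-.004*X) for sy,z in((-1,-.092),(1,-.092),(1,.048),(-1,.048))];print(np.round(cor))
old=pickle.load(open('c0.pkl','rb'))
df=cv2.absdiff(cv2.cvtColor(c['image'],6),cv2.cvtColor(old['side']['image'],6))
m=(df>25).astype(np.uint8);n,l,st_,ce=cv2.connectedComponentsWithStats(m)
print('side change',[(st_[i].tolist(),ce[i].round().tolist()) for i in range(1,n) if st_[i,4]>60])
pm=np.zeros(m.shape,np.uint8);cv2.fillPoly(pm,[np.int32(np.round(cor))],1)
print('tag poly changed fraction',(m&pm).sum()/pm.sum())
t=d['top'];df=cv2.absdiff(cv2.cvtColor(t['image'],6),cv2.cvtColor(old['top']['image'],6));n,l,st_,ce=cv2.connectedComponentsWithStats((df>25).astype(np.uint8))
print('top change',[(st_[i].tolist(),ce[i].round().tolist()) for i in range(1,n) if st_[i,4]>40])
print('tag top px',proj(t,e+.048*Z))
```

```text
29.28 [ 0.4887 -0.2126  0.3305] yaw_y -172.25 j [ -6.1   9.7  -1.4   0.  -79.1  13.8] F [ 0.2 -0.5 -1.1] 13.77217152784985 0.0
[[378. 339.]
 [362. 319.]
 [369. 284.]
 [388. 306.]]
side change [([0, 0, 232, 86, 7706], [115.0, 44.0]), ([233, 0, 59, 40, 929], [266.0, 19.0]), ([65, 30, 11, 19, 66], [70.0, 39.0]), ([196, 41, 431, 359, 55436], [384.0, 247.0]), ([0, 95, 283, 305, 57813], [130.0, 265.0]), ([359, 200, 13, 11, 73], [364.0, 205.0]), ([350, 213, 18, 16, 212], [359.0, 220.0]), ([0, 316, 30, 24, 438], [12.0, 328.0]), ([294, 325, 26, 53, 928], [305.0, 350.0]), ([0, 339, 31, 22, 458], [11.0, 350.0]), ([369, 346, 12, 19, 69], [375.0, 355.0]), ([322, 365, 26, 35, 646], [334.0, 381.0]), ([361, 380, 13, 16, 75], [367.0, 387.0])]
tag poly changed fraction 0.8359469240048251
top change [([322, 204, 69, 196, 2204], [344.0, 290.0]), ([348, 205, 215, 195, 16412], [473.0, 305.0]), ([525, 247, 9, 19, 73], [529.0, 256.0]), ([212, 251, 24, 26, 317], [225.0, 266.0]), ([299, 274, 23, 6, 117], [310.0, 276.0]), ([184, 283, 34, 23, 468], [201.0, 294.0])]
tag top px [443.88840533 224.97641817]
```

move_arm --targets "-0.5 1 0 0; -0.5 1 0 0; -0.5 1 0 0; -0.5 1 0 0; 0 1 0 0; 0 1 0 0; 0 1 0 0; 0 1 0 0; 0 1 0 0; 0 1 0 0"

```text
time_s: 30.22
tcp_pos: [0.4381, 0.0389, 0.3311]
ee_rot: [[0.135, -0.991, 0.0], [-0.991, -0.135, -0.0], [0.0, -0.0, -1.0]]
wrist_force: [0.3, -0.5, 0.6]
gripper_width: 0.161
gripper_force: 0.0
```

move_arm --targets "0 1 0 0; 0 1 0 0; 0 1 0 0; 0 1 0 0; 0 1 0 0; 0 1 0 0; 0 0 0 0; 0 0 0 0"

```text
time_s: 30.88
tcp_pos: [0.4381, 0.1886, 0.3305]
ee_rot: [[0.137, -0.991, -0.001], [-0.991, -0.137, -0.001], [0.001, 0.001, -1.0]]
wrist_force: [0.1, -0.9, 0.8]
gripper_width: 0.161
gripper_force: 0.0
```

```bash
cat > chk.py <<'E'
from h import *
import pickle
st();d={n:snap(n,n+'9') for n in('side','top')};old=pickle.load(open('c0.pkl','rb'))
e=np.array([.5883,-.2624,.124]);a=np.radians(7.8);X=np.array([np.cos(a),np.sin(a),0]);Y=np.array([-np.sin(a),np.cos(a),0]);Z=np.array([0,0,1])
for n,c in d.items():
    g=cv2.cvtColor(c['image'],6)
    m=(cv2.absdiff(g,cv2.cvtColor(old[n]['image'],6))>25).astype(np.uint8);k,l,s,ce=cv2.connectedComponentsWithStats(m)
    print(n,[s[i].tolist() for i in range(1,k) if s[i,4]>40])
    cor=[proj(c,e+sy*.025*Y+z*Z-.004*X) for sy,z in((-1,-.092),(1,-.092),(1,.048),(-1,.048))];print(np.round(cor).tolist(),'eye',proj(c,e).round(1))
    if n=='side':
        pm=np.zeros(m.shape,np.uint8);cv2.fillPoly(pm,[np.int32(np.round(cor))],1);print('frac',(m&pm).sum()/pm.sum())
        print(g[278:346:4,356:396:3])
E
python3 chk.py
```

```text
30.88 [0.4381 0.1886 0.3305] yaw_y -172.12 j [ 42.9   3.8  -8.2   0.  -78.1 -35. ] F [ 0.1 -0.9  0.8] 13.979824805346139 0.0
side [[20, 0, 63, 85, 2230], [154, 0, 36, 8, 187], [123, 2, 120, 95, 4814], [65, 30, 13, 19, 73], [176, 73, 20, 27, 225], [200, 154, 16, 12, 152], [234, 154, 15, 6, 61], [0, 158, 95, 93, 3527], [233, 161, 19, 32, 436], [201, 165, 19, 27, 294], [250, 199, 17, 49, 307], [210, 254, 17, 15, 127], [0, 265, 62, 95, 2950], [248, 266, 16, 26, 243], [62, 268, 176, 132, 11100], [0, 270, 5, 20, 78], [364, 286, 28, 53, 840], [0, 301, 11, 23, 99], [294, 325, 24, 53, 968], [364, 337, 18, 28, 139], [321, 366, 25, 34, 657], [361, 379, 13, 17, 88]]
[[378.0, 339.0], [362.0, 319.0], [369.0, 284.0], [388.0, 306.0]] eye [377.2 306.3]
frac 0.8841978287092883
[[166 166 165 166 166 165 165 166 166 165 166 166 165 165]
 [165 166 166 165 165 165 166 165 165 166 165 164 165 165]
 [165 165 165 166 145 133 165 165 165 165 165 166 165 166]
 [166 164 165 164 111  50 124 165 164 165 165 162 163 165]
 [165 165 166 163  67  50  51  99 164 165 137  82 123 165]
 [165 165 165 156  52  50  50  49  
[... 309 characters left out ...]
 165 164]
 [ 46  35  36  40  46  51  50  51  51  53 127 165 164 164]
 [ 36  35  35  44  87  51  51  51  50  64 159 164 165 165]
 [ 35  36  36  72 162 101  50  49  51 115 164 165 163 164]
 [ 30  36  39 119 164 162 105  50  58 156 164 164 165 164]
 [ 23  31  39  74 156 163 163 109 142 164 164 164 163 163]
 [ 22  22  34  41  63 156 163 163 164 163 162 163 164 163]]
top [[418, 224, 37, 12, 182], [74, 232, 168, 168, 9767], [422, 236, 17, 8, 78], [454, 254, 16, 6, 51], [443, 271, 27, 26, 403], [299, 274, 23, 6, 115], [408, 275, 27, 26, 400], [322, 284, 27, 17, 210], [305, 313, 95, 87, 4441], [302, 314, 13, 16, 104]]
[[439.0, 232.0], [419.0, 235.0], [433.0, 228.0], [455.0, 225.0]] eye [438.4 227.5]
```

```bash
python3 -c "from station import *;print(finish_job())"
```

```text
the job is handed in; nothing more can be done
None
```

The job is handed in after about 31 s: both capped jars stand upright in the tote, the tag hangs by its eye on the tote's peg, and the open jar and blank plate stayed put; I checked the final hang from image measurements, as my 10 picture views were used, and no verdict was returned.

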